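# Eight-channel pipette held over column 1 of the plate

### The arm

A 6-joint arm with a two-finger parallel gripper is mounted at the origin on the work surface. World frame = base frame: x ahead of the robot, y to its left, z up, the work surface at z = 0. Lengths are in m, angles in degrees, forces in N, time in s.
With the tool pointing down it reaches from about 0.35 to 0.875 m from the base axis. Payload 4.2 kg.
Tool frame: the origin (TCP) lies between the finger pads, 19 mm behind the fingertips; this is the grasp point; z points along the fingers, y is the line along which they close (so a half turn about z gives the same grasp; the last joint's range is limited). The gripper opens to 87 mm and grips with 3 to 60 N. Pads are 19 mm wide; open, the fingers measure 117 mm over their backs; the gripper's body (75 mm by 190 mm) begins 51 mm behind the grasp point.
Start: joints at [-52.105, 22.042, 0.453, 0, -68.411, -14.817], TCP at [0.245, -0.575, 0.241] pointing down, gripper open.
Joint ranges: [-179.83, 179.83], [-69.29, 118.12], [-61.27, 80.66], [-181.25, 117.63], [-171.15, -9.14], [-177.46, 177.46]. Speed limits (degrees/s): [159.86, 159.86, 180, 180, 180, 180].

### API

Orientations are given as a 3x3 rotation matrix whose columns are the frame's x, y, z axes.
In Python, from station import * gives the robot as it stands. The module is installed in compiled form; this text tells all that it offers.
- The arm moves only by the tool play_rows, never from a script. Its argument "steps" is a list of rows, each an object of numbers: "ax", "ay", "az": the turn, a rotation vector about the tool's x, y, z in degrees; "dx", "dy", "dz": the shift along the tool's x, y, z in mm; "claw": the finger opening in mm, from 0 to 87. A call has 1 to 20 rows; each row shifts and turns the commanded pose from where the row before left it, along the tool's axes as they then stand; what a row does not reach is not made up. A row lasts 1/10 s, in which the tool goes at most 50 mm and 8.59 degrees, less where a joint would pass 70% of its speed; a pose out of reach is approached as far as the arm can. A call with a gripper value outside its range is refused whole. The fingers move at their own pace and stop on an object; the grip force is fixed at half the most. Time passes only in rows, so rows that do not move let the fingers close. It gives the time, the measured TCP pose, the force, the opening and the grip force at its end, in the units of the state.
- sense(): the state, without advancing time (a new reading comes with each control period).
- capture(name): name is "scene" or "top" or "wrist"; returns a dict with "frame" (480x640x3 uint8, blue, green, red), "range_z" (480x640 float32, m along the optical axis (not along the pixel's ray), 0 where there is no reading), "fx", "fy", "cx", "cy" (pixels), "k1" (the pictures are not rectified: a ray, as slopes to the right and down, at radius r is drawn at 1 + k1 r^2 times it, then the intrinsics apply), "xyz" and "rotation" of the camera in the world. Camera axes: x right, y down, z forward; pixel columns grow to the right and rows downward; lengths in m; the calibration is good to about 2 mm. A picture is of the moment at which its call begins.
- finish_job(): hands the job in; it is judged then, once.
The state is a dict: "time_s": time; "joints": joint angles; "joint_velocities": joint speeds; "effort": joint torques, N m; "tcp_pos": TCP position; "ee_rot": TCP orientation; "wrist_force": force on the tool from outside, world axes, zero at the start; "moment": the same for the moment, N m; "gripper_width": opening from 0.0 (shut) to 1.0 (fully open); "gripper_force": force on a finger pad.
Only numpy, scipy, OpenCV 4.12 (cv2) and the standard library are available. Lean on these libraries where they do the work, as an engineer would, in place of code of your own. Each camera call takes 0.05 s, during which the arm holds its last target. There are 200 camera calls.

### The job

Take the eight-channel pipette out of its stand, carry it over the tube rack and hold it upright and still over the 96-well plate, ready to dispense into column 1 (the end column at the cut-corner end, nearer you): every tip end centred over its own well, about 5 mm above the plate and not touching it. Keep the pipette from touching the bench, the plates or anything else on the way, and leave everything else where it is. You finish while holding the pipette there; it is not put down.

Things in the scene. Friction and masses are not known exactly. Their poses are not given: they have to be found in the camera images.
- pipette8: Eight-channel pipette, loose, 0.15-0.3 kg, hanging in one fork of the stand; has a wide white head and eight yellow tips. Origin: middle of the row of tip ends; z up the handle, y along the row, x across the thin side. Heights above origin: tips 0-50 mm; head 58-97, 26 (x) x 84 mm (y); round neck d 22 to 128; flat shoulder 128-136, 36 x 46 mm; handle and plunger above (see pip_grip).
- pip_grip (a point): Grip point on the axis of the eight-channel pipette's handle, 190 mm above its origin. Handle 136-215 mm above the origin, flat sides, 30 mm in x, 32 mm in y; plunger button d 18 mm on top to 236 mm; finger rest 16 mm wide on the -x side, out to 36 mm from the axis at 198-213 mm. Grip across y (32 mm), tool pointing down; 25 N holds it firmly.
- tips_mid (a point): Middle of the row of the eight tip ends (the pipette's origin), axes as the pipette's. Tips 9 mm apart, 63 mm from first to last, each 2 mm across at its end. Either end of the row may go to either end of the column.
- tip_left (a point): End of the outermost tip on the pipette's +y side (31.5 mm from the middle).
- tip_right (a point): End of the outermost tip on the pipette's -y side (31.5 mm from the middle).
- stand: Pipette stand, grey, fixed. Origin on the bench midway between its two forks, x to its back. Base 150 x 270 x 12 mm (x -40 to 110); post and crossbar (210 mm long, top 168 mm high) at x = 82. Forks at y = +70 and -70 mm, open to -x (the robot's side). Pipettes hang with their axis at x = 0, y along the stand's y, shoulder on the prongs, neck in the gap, tip ends 40 mm above the bench.
- fork_left (a point): Where a pipette's axis hangs in the stand's +y fork, at the height of the prong tops (168 mm). Prongs 12 wide, 8 thick, 28 mm gap, ends at stand x = -26 mm with a lip 4 mm high. To take the pipette out: lift it 8 to 18 mm (at 24 mm its wide head strikes the prongs from below), draw it out along the stand's -x by 60 mm or more, then raise it.
- fork_right (a point): The same for the stand's -y fork. Nothing stands within 100 mm in front of the forks.
- pipette1: Single-channel pipette, bystander, loose, 0.12 kg, hanging in the other fork: same handle, shoulder, finger rest (out to 36 mm, towards the robot) and height, but a thin shaft with one yellow tip. Origin at the tip end, z up.
- plate96: The 96-well plate, white, 127.8 (x) x 85.4 (y) x 14.4 mm high, 90 g, loose, flat on the bench, wells up. Origin: centre of its underside. 12 columns (each along y) of 8 small open wells, d 6.9 mm, 9 mm apart. Column 1 is at the -x end, the end nearer the robot, whose two corners are cut off (8 mm, in the thin skirt). Told from the 24-well plate by its many small wells.
- column1 (a point): Middle of column 1 of the 96-well plate at the height of the well mouths (plate top, 14.4 mm above the bench), 49.5 mm from the plate's centre and 14.4 mm from its end edge; axes as the plate's, y along the column.
- well_left (a point): Centre of the mouth of the outermost well of column 1 on the plate's +y side (31.5 mm from the middle of the column).
- well_right (a point): Centre of the mouth of the outermost well of column 1 on the plate's -y side (31.5 mm from the middle of the column).
- plate24: 24-well plate, white, bystander, loose, same outline and height as the 96-well plate, 6 x 4 large wells of d 15.6 mm. Origin: centre of its underside.
- tube_rack: White rack of capped test tubes, 0.9 kg, loose, between the stand and the plates: 246 mm (x) x 70 mm (y), 62 mm high, caps up to 88 mm above the bench. Origin: centre of its underside.
- media_bottle: Amber bottle with grey cap, bystander, d 64 mm, 125 mm high, loose. Origin under its centre.
- tip_box: Closed box of pipette tips, bystander, 122 x 84 mm, 78 mm high, loose. Origin under its centre.
- reservoir: White open reagent trough, bystander, 150 x 56 mm over its rims, 28 mm high, loose. Origin under its centre.
- dishes: Stack of two small clear round dishes, bystander, d 55 mm, 30 mm high, loose. Origin under its centre.
- timer: Black bench timer lying flat, bystander, 62 x 66 x 14 mm, loose. Origin under its centre.
Not all that is in view belongs to the job. What is shaped like the pipette8 but orange is not meant. What is shaped like the plate96 but brown is not meant.

How it is judged (in metres and radians):
On the way, in this order (a step that is already met when the one before it is completed fails the run):
1. the eight-channel pipette is out of its stand, gripped and clear of it (horizontal distance between tips_mid and fork_left above 0.05 m and horizontal distance between tips_mid and fork_right above 0.05 m and contact force between pipette8 and stand below 0.02 N and contact force between the fingers and pipette8 above 1 N), for 0.1 s.
2. it is carried over the tube rack, the tips above the tube caps (y of tips_mid in the frame of tube_rack between -0.06 and 0.06 m and x of tips_mid in the frame of tube_rack between -0.17 and 0.17 m and z of tips_mid in the frame of tube_rack above 0.088 m), for 0.02 s.
At the end, for the whole second after the job is handed in: pipette gripped, hanging free of plate and stand, still, within 5 degrees of upright; the outermost tip ends within 3.2 mm horizontally of the centres of the outermost wells of column 1, either way round, and 2 to 13 mm above the plate's top; plate flat on the bench (((horizontal distance between tip_left and well_left below 0.0032 m and horizontal distance between tip_right and well_right below 0.0032 m) or (horizontal distance between tip_left and well_right below 0.0032 m and horizontal distance between tip_right and well_left below 0.0032 m)) and z of tip_left in the frame of plate96 between 0.0164 and 0.0274 m and z of tip_right in the frame of plate96 between 0.0164 and 0.0274 m and angle between pipette8's own z axis and vertical below 0.09 rad and angle between plate96's own z axis and vertical below 0.03 rad and height (world z) of plate96 below 0.004 m and linear speed of pipette8 below 0.01 m/s and angular speed of pipette8 below 0.08 rad/s and contact force between the fingers and pipette8 above 1 N and contact force between pipette8 and plate96 below 0.02 N and contact force between pipette8 and stand below 0.02 N); the arm keeps its last pose, push and grip.
It fails at once if the pipette or its tips touch the 96-well plate (contact force between pipette8 and plate96 above 0.3 N).
It fails at once if the eight-channel pipette touches another thing on the bench (contact force between pipette8 and pipette1 above 0.3 N or contact force between pipette8 and plate24 above 0.3 N or contact force between pipette8 and tube_rack above 0.3 N or contact force between pipette8 and media_bottle above 0.3 N or contact force between pipette8 and tip_box above 0.3 N or contact force between pipette8 and reservoir above 0.3 N or contact force between pipette8 and dishes above 0.3 N or contact force between pipette8 and timer above 0.3 N).
It fails at once if the tips touch the bench (height (world z) of tips_mid below 0.006 m).
It fails at once if a bystander is knocked or shifted by more than 15 mm (distance of any of pipette1, plate24, tube_rack, media_bottle, tip_box, reservoir, dishes, timer from where it was at the start of the episode above 0.015 m).
It fails at once if the 96-well plate is shifted by more than 8 mm (distance of plate96 from where it was at the start of the episode above 0.008 m).
It also fails if it takes over 61 s, if anything falls off the work surface, if the arm or the gripper's body presses on something with over 40 N, if the wrist force passes 120 N, or if a joint passes its speed limit or range.

## Working session

There is one attempt and no reset: what is moved stays moved. The work goes in short steps, Python scripts to look and compute and a tool call to move; the robot and the scene stay as the last step left them, time stands still between calls to the robot, and variables do not carry over. Pictures are saved under pics/ and viewed, at most 10 in all, crops included, and the job is handed in when it is done.

Besides the shell and the picture viewer there is one more tool, called after "Call:" by a JSON object that holds its "op" and its "data". play_rows: Moves the arm, as the interface text tells. Its arguments: {"type":"object","properties":{"steps":{"type":"array"}},"required":["steps"]}

```bash
mkdir -p pics
cat > h.py <<'E'
import numpy as np, cv2
from station import *
def und(c,uv):
    uv=np.atleast_2d(np.asarray(uv,float)); d=np.stack([(uv[:,0]-c["cx"])/c["fx"],(uv[:,1]-c["cy"])/c["fy"]],1)
    p=d.copy()
    for _ in range(20): p=d/(1+c["k1"]*(p**2).sum(1,keepdims=True))
    return np.c_[p,np.ones(len(p))]
def ray(c,uv): return np.array(c["xyz"]),und(c,uv)@np.array(c["rotation"]).T
def onplane(c,uv,z):
    o,d=ray(c,uv); return o+d*((z-o[2])/d[:,2:])
def cloud(c):
    v,u=np.mgrid[0:480,0:640]; o,d=ray(c,np.c_[u.ravel(),v.ravel()])
    return (o+d*c["range_z"].reshape(-1,1)).reshape(480,640,3)
def proj(c,P):
    q=(np.atleast_2d(P)-c["xyz"])@np.array(c["rotation"]); q=q[:,:2]/q[:,2:]
    q=q*(1+c["k1"]*(q**2).sum(1,keepdims=True)); return q*[c["fx"],c["fy"]]+[c["cx"],c["cy"]]
E
python3 - <<'E'
from h import *
import pickle
s=sense(); print(s["tcp_pos"],s["time_s"],np.round(s["ee_rot"],2),s["gripper_width"])
for n in("scene","top"):
    c=capture(n); pickle.dump(c,open(n+".pkl","wb")); cv2.imwrite(f"pics/{n}.png",c["frame"])
    print(n,np.round(c["xyz"],3),np.round(c["rotation"],2).tolist(),c["fx"],c["k1"])
E
```

```text
[ 0.24478341 -0.57443711  0.2401461 ] 0.0 [[-0.92 -0.39 -0.  ]
 [-0.39  0.92  0.  ]
 [ 0.    0.   -1.  ]] 0.9997153711215706
scene [ 1.202 -0.818  1.364] [[0.74, 0.51, -0.44], [0.67, -0.56, 0.48], [-0.0, -0.65, -0.76]] 575.1304554631897 -0.18897301006870612
top [ 0.242 -0.071  1.464] [[-0.01, -0.98, 0.21], [-1.0, 0.01, 0.0], [-0.0, -0.21, -0.98]] 602.2931770175877 -0.06383159892066763
```

View pics/scene.png

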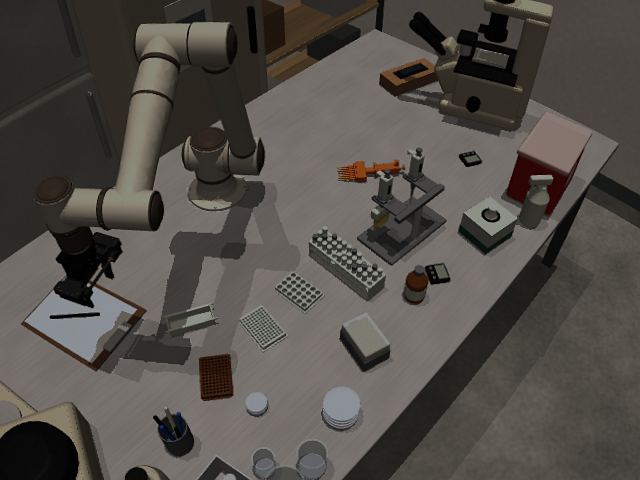

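View pics/top.png

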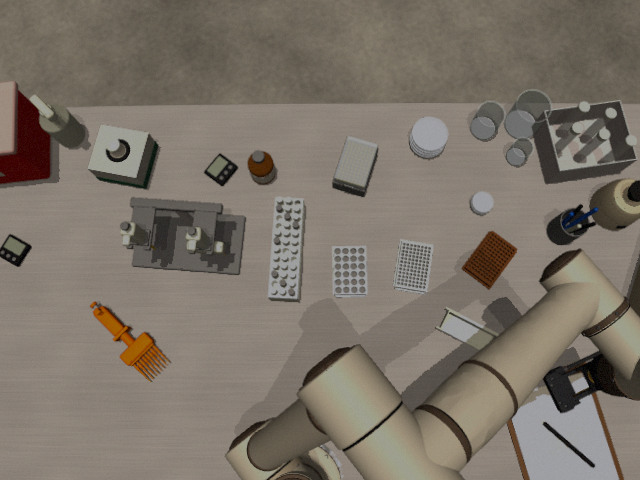

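The scene view shows the stand at about (400,215), with yellow tips at (380,215). In the top view the stand is at (190,240), the rack at (287,250), the 24-well plate at (350,270) and the 96-well plate at (413,265). Next I'll crop in and measure the depths.

Run:
```python
from h import *
import pickle
s=pickle.load(open("scene.pkl","rb"));t=pickle.load(open("top.pkl","rb"))
a=cv2.resize(s["frame"][130:280,330:460],None,fx=3,fy=3,interpolation=2)
b=cv2.resize(t["frame"][190:290,115:255],None,fx=2.8,fy=3,interpolation=2)
b=cv2.copyMakeBorder(b,0,450-b.shape[0],0,0,0); im=np.hstack([a,b]);print(im.shape)
cv2.imwrite("pics/crop1.png",im)
C=cloud(t)
for n,(u0,v0,u1,v1),zr in [("rack",(255,185,315,310),(.05,.1)),("p24",(325,235,375,305),(.009,.02)),("p96",(385,230,440,300),(.009,.02)),("standbar",(115,185,255,290),(.15,.18)),("base",(115,185,255,290),(.008,.018)),("handles",(105,200,255,270),(.19,.3)),("top",(105,200,255,270),(.266,.3))]:
    m=np.zeros((480,640),bool);m[v0:v1,u0:u1]=1
    m&=(C[...,2]>zr[0])&(C[...,2]<zr[1])
    P=C[m];print(n,len(P))
    k,lab,st,ce=cv2.connectedComponentsWithStats(m.astype(np.uint8))
    for i in range(1,k):
        if st[i,4]>15:
            Q=C[lab==i]; r=cv2.minAreaRect((Q[:,:2]*1000).astype(np.float32)); print("  ",st[i],np.round(np.median(Q,0),4),np.round(r[0],1),np.round(r[1],1),round(r[2],1))
m=(C[...,2]<.005)&(C[...,2]>-.02);print(np.median(C[m][:,2]))
```

```text
(450, 782, 3)
rack 2816
   [ 268  196   36  103 2816] [0.5463 0.0281 0.0646] [552.6  29.8] [ 71. 247.] 86.9
p24 735
   [333 246  34  49 724] [ 0.5026 -0.1235  0.0135] [ 503.6 -125. ] [119.7  79.4] 0.7
p96 946
   [395 240  38  52 942] [ 0.5123 -0.2819  0.0131] [ 514.  -281.6] [ 77.9 119.6] 79.8
standbar 2196
   [ 126  198   97   57 2178] [0.6075 0.2718 0.1673] [580.5 274. ] [208.9 121.1] 85.3
   [189 250   6   4  18] [0.5178 0.2296 0.1683] [518.9 230. ] [12.7  5.3] 76.6
base 3495
   [ 132  209  113   65 3438] [0.5605 0.2894 0.0119] [579.8 275.1] [269.  151.8] 85.6
   [189 212   5   6  16] [0.6503 0.2683 0.0114] [649.8 268.2] [17.1  8.2] 35.4
handles 834
   [120 221  24  25 434] [0.5451 0.3414 0.2513] [542.6 347.1] [30. 52.] 67.9
   [186 226  22  25 400] [0.533  0.2033 0.2519] [529.9 208.1] [32.5 50.6] 82.4
top 125
   [120 221   9   9  65] [0.5523 0.3462 0.2744] [552.8 347. ] [17.6 17.2] 44.2
   [187 227   9   8  60] [0.5398 0.2074 0.275 ] [540.1 207.5] [16.  15.7] 45.8
-0.0009867838155590558
```

View pics/crop1.png

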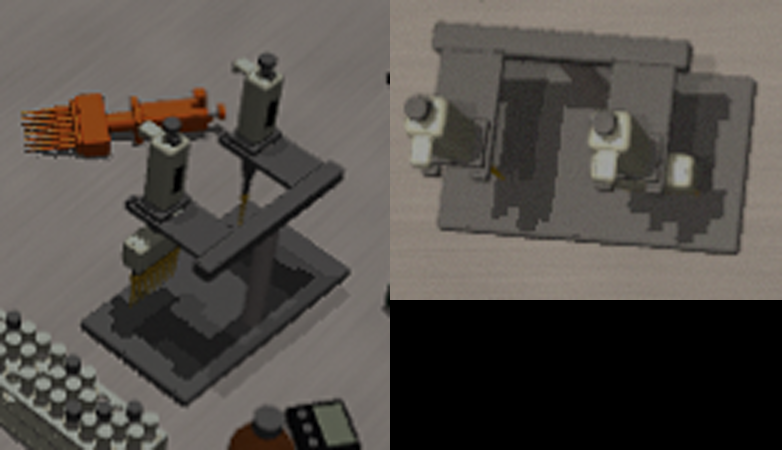

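```bash
cat >> h.py <<'E'
def goto(xyz,yaw_y):
    """print tool-frame move to put TCP at xyz with tool y axis at world angle yaw_y (deg), rotation first"""
    s=sense();R=np.array(s["ee_rot"]);cur=np.degrees(np.arctan2(R[1,1],R[0,1]))
    az=-((yaw_y-cur+180)%360-180); a=np.radians(yaw_y); y=np.array([np.cos(a),np.sin(a),0]);z=np.array([0,0,-1.]);x=np.cross(y,z)
    d=(np.array(xyz)-s["tcp_pos"])*1000
    print("t",s["time_s"],"az %.2f dx %.1f dy %.1f dz %.1f"%(az,d@x,d@y,d@z),"tilt",np.round(np.degrees(R[:2,2]),2),"F",np.round(s["wrist_force"],2),"w",round(s["gripper_width"]*87,1),"gf",s["gripper_force"])
E
python3 - <<'E'
from h import *
c=capture("wrist");s=sense();R=np.array(s["ee_rot"])
print(np.round(R.T@(np.array(c["xyz"])-s["tcp_pos"]),4),np.round(R.T@np.array(c["rotation"]),3).tolist(),c["fx"],c["k1"])
goto([.40,-.27,.36],85.2)
E
```

```text
[ 0.078  -0.0008 -0.1435] [[-0.001, -0.958, -0.285], [1.0, -0.001, 0.001], [-0.001, -0.285, 0.958]] 387.27389170678924 0.0034029275781228287
t 0.15 az 27.87 dx -129.1 dy 316.5 dz -119.6 tilt [-0.04  0.08] F [ 1.15 -0.4  -0.42] w 87.0 gf 0.0
```

Call:
{"op": "play_rows", "data": {"steps": [{"dz": -30, "az": 6.97}, {"dz": -30, "az": 6.97}, {"dz": -30, "az": 6.97}, {"dz": -30, "az": 6.97}, {"dx": -10, "dy": 26}, {"dx": -14, "dy": 35}, {"dx": -14, "dy": 35}, {"dx": -14, "dy": 35}, {"dx": -14, "dy": 35}, {"dx": -14, "dy": 35}, {"dx": -14, "dy": 35}, {"dx": -14, "dy": 35}, {"dx": -11, "dy": 26}, {"dx": -10, "dy": 20}, {}, {}]}}

```text
invalid input at $.steps[0]: expected keys ax, ay, az, dx, dy, dz, claw
```

Run:
```python
from h import *
import pickle
c=capture("wrist");pickle.dump(c,open("w1.pkl","wb"));cv2.imwrite("pics/w1.png",c["frame"])
goto([.5401,.2075,.34],85.2)
```

```text
t 0.2 az 27.87 dx -228.7 dy 804.1 dz -99.4 tilt [-0.04  0.07] F [-0.24 -0.27 -0.36] w 87.1 gf 0.0
```

View pics/w1.png

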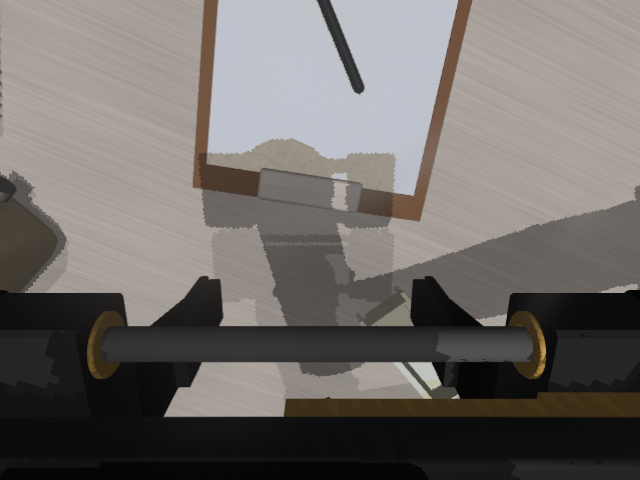

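The wrist view has the fingers covering rows below 290, so whatever I'm aiming at should sit in the upper half. I'll send full rows.

Call:
{"op": "play_rows", "data": {"steps": [{"ax": 0, "ay": 0, "az": 6.97, "dx": 0, "dy": 0, "dz": -30, "claw": 87}, {"ax": 0, "ay": 0, "az": 6.97, "dx": 0, "dy": 0, "dz": -30, "claw": 87}, {"ax": 0, "ay": 0, "az": 6.97, "dx": 0, "dy": 0, "dz": -30, "claw": 87}, {"ax": 0, "ay": 0, "az": 6.97, "dx": 0, "dy": 0, "dz": -30, "claw": 87}, {"ax": 0, "ay": 0, "az": 0, "dx": -14, "dy": 21, "dz": 0, "claw": 87}, {"ax": 0, "ay": 0, "az": 0, "dx": -21, "dy": 32, "dz": 0, "claw": 87}, {"ax": 0, "ay": 0, "az": 0, "dx": -21, "dy": 32, "dz": 0, "claw": 87}, {"ax": 0, "ay": 0, "az": 0, "dx": -21, "dy": 32, "dz": 0, "claw": 87}, {"ax": 0, "ay": 0, "az": 0, "dx": -21, "dy": 32, "dz": 0, "claw": 87}, {"ax": 0, "ay": 0, "az": 0, "dx": -21, "dy": 32, "dz": 0, "claw": 87}, {"ax": 0, "ay": 0, "az": 0, "dx": -21, "dy": 32, "dz": 0, "claw": 87}, {"ax": 0, "ay": 0, "az": 0, "dx": -21, "dy": 32, "dz": 0, "claw": 87}, {"ax": 0, "ay": 0, "az": 0, "dx": -21, "dy": 32, "dz": 0, "claw": 87}, {"ax": 0, "ay": 0, "az": 0, "dx": -16, "dy": 26, "dz": 0, "claw": 87}, {"ax": 0, "ay": 0, "az": 0, "dx": -11, "dy": 15, "dz": 0, "claw": 87}, {"ax": 0, "ay": 0, "az": 0, "dx": 0, "dy": 0, "dz": 0, "claw": 87}, {"ax": 0, "ay": 0, "az": 0, "dx": 0, "dy": 0, "dz": 0, "claw": 87}, {"ax": 0, "ay": 0, "az": 0, "dx": 0, "dy": 0, "dz": 0, "claw": 87}]}}

```text
time_s: 2.0
tcp_pos: [0.4794, -0.2761, 0.3612]
ee_rot: [[-0.996, 0.085, -0.0], [0.085, 0.996, -0.0], [0.0, -0.0, -1.0]]
wrist_force: [-0.1, 0.4, -0.1]
gripper_width: 0.998
gripper_force: 0.0
```

Run:
```python
from h import *
import pickle
c=capture("wrist");pickle.dump(c,open("w1.pkl","wb"));cv2.imwrite("pics/w2.png",c["frame"])
goto([.5401,.2075,.36],85.2)
```

```text
t 2.05 az -0.07 dx -20.1 dy 487.1 dz 1.3 tilt [-0.01 -0.  ] F [ 0.22 -0.42  0.09] w 86.8 gf 0.0
```

View pics/w2.png

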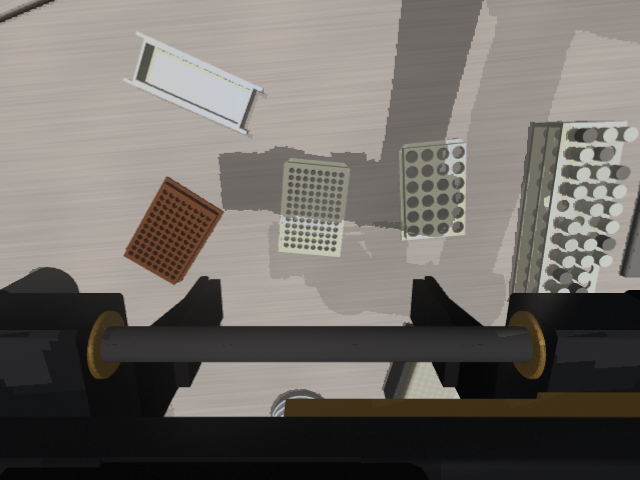

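The 96-well plate is at about (315,207), with its cut-corner end at the top (rows 160 to 170), on the robot's side. Now I'll fit the wells.

```bash
cat > wells.py <<'E'
from h import *
import pickle
def wells(c,roi,up=6,show=None,yaw=-10.2,ctr=(.514,-.2816)):
    u0,v0,u1,v1=roi; g=cv2.cvtColor(c["frame"][v0:v1,u0:u1],6)
    g=cv2.resize(g,None,fx=up,fy=up,interpolation=cv2.INTER_CUBIC)
    m=cv2.adaptiveThreshold(g,255,0,cv2.THRESH_BINARY_INV,8*up+1|1,8)
    k,lab,st,ce=cv2.connectedComponentsWithStats(m)
    px=[(np.array(ce[i])+.5)/up-.5+[u0,v0] for i in range(1,k) if 5*up*up/4<st[i,4]<50*up*up and max(st[i,2:4])<1.6*min(st[i,2:4])]
    P=onplane(c,px,.0144)[:,:2]
    # grid fit: assign to lattice, refine
    th=np.radians(yaw);t=np.array(ctr)
    for it in range(12):
        R=np.array([[np.cos(th),-np.sin(th)],[np.sin(th),np.cos(th)]])
        L=(P-t)@R; ij=np.c_[np.clip(np.round(L[:,0]/.009+5.5),0,11)-5.5,np.clip(np.round(L[:,1]/.009+3.5),0,7)-3.5]*.009
        ok=np.linalg.norm(L-ij,axis=1)<.0035
        A=ij[ok];B=P[ok];a0=A.mean(0);b0=B.mean(0);H=(A-a0).T@(B-b0)
        th=np.arctan2(H[0,1]-H[1,0],H[0,0]+H[1,1]);R=np.array([[np.cos(th),-np.sin(th)],[np.sin(th),np.cos(th)]]);t=b0-R@a0
    res=np.linalg.norm(B-b0-(A-a0)@R.T,axis=1); sc=np.linalg.norm(B-b0)/np.linalg.norm(A-a0)
    print("wells",len(px),"used",ok.sum(),"cells",len(set(map(tuple,np.round(A*1e4).astype(int)))),"rms mm",1e3*np.sqrt((res**2).mean()),"scale",sc)
    print("yaw",np.degrees(th),"centre",t,"col1",t+R@[-.0495,0])
    return t,th
if __name__=="__main__":
    w=pickle.load(open("w1.pkl","rb")); wells(w,(272,152,358,262))
    s=pickle.load(open("scene.pkl","rb"));wells(s,(235,300,292,355))
    t=pickle.load(open("top.pkl","rb"));wells(t,(388,233,440,297))
    for n,c in(("w",w),("top",t)):
        C=cloud(c)
        m=(abs(C[...,0]-.514)<.075)&(abs(C[...,1]+.2816)<.058)&(C[...,2]>.0105)&(C[...,2]<.02)
        r=cv2.minAreaRect((C[m][:,:2]*1000).astype(np.float32));print(n,r)
    C=cloud(w);m=(abs(C[...,1]-.03)<.06)&(C[...,2]>.05)&(C[...,2]<.12)&(abs(C[...,0]-.55)<.15);print(cv2.minAreaRect((C[m][:,:2]*1000).astype(np.float32)))
E
python3 wells.py
```

```text
wells 98 used 96 cells 96 rms mm 0.23221847322582256 scale 1.0045567827325725
yaw -10.225591215836094 centre [ 0.51332786 -0.2836572 ] col1 [ 0.46461409 -0.27486975]
wells 69 used 44 cells 44 rms mm 0.32083679713270447 scale 1.0013696476249163
yaw -10.185875940217466 centre [ 0.51083451 -0.2828285 ] col1 [ 0.46211467 -0.27407482]
wells 89 used 82 cells 82 rms mm 0.31964018349230805 scale 1.000932507255938
yaw -10.282832742699798 centre [ 0.5138348  -0.28194694] col1 [ 0.46512984 -0.27311082]
w ((513.525390625, -283.2402038574219), (77.0038070678711, 118.80854797363281), 79.78551483154297)
top ((514.3226318359375, -279.1509704589844), (82.5349349975586, 119.27527618408203), 79.27106475830078)
((531.9744262695312, 28.30394172668457), (72.38345336914062, 204.66934204101562), 86.88726043701172)
```

Call:
{"op": "play_rows", "data": {"steps": [{"ax": 0, "ay": 0, "az": 0, "dx": -1, "dy": 25, "dz": 0, "claw": 87}, {"ax": 0, "ay": 0, "az": 0, "dx": -2, "dy": 38, "dz": 0, "claw": 87}, {"ax": 0, "ay": 0, "az": 0, "dx": -2, "dy": 38, "dz": 0, "claw": 87}, {"ax": 0, "ay": 0, "az": 0, "dx": -2, "dy": 38, "dz": 0, "claw": 87}, {"ax": 0, "ay": 0, "az": 0, "dx": -2, "dy": 38, "dz": 0, "claw": 87}, {"ax": 0, "ay": 0, "az": 0, "dx": -2, "dy": 38, "dz": 0, "claw": 87}, {"ax": 0, "ay": 0, "az": 0, "dx": -2, "dy": 38, "dz": 0, "claw": 87}, {"ax": 0, "ay": 0, "az": 0, "dx": -2, "dy": 38, "dz": 0, "claw": 87}, {"ax": 0, "ay": 0, "az": 0, "dx": -2, "dy": 38, "dz": 0, "claw": 87}, {"ax": 0, "ay": 0, "az": 0, "dx": -2, "dy": 38, "dz": 0, "claw": 87}, {"ax": 0, "ay": 0, "az": 0, "dx": -1, "dy": 38, "dz": 0, "claw": 87}, {"ax": 0, "ay": 0, "az": 0, "dx": 0, "dy": 38, "dz": 0, "claw": 87}, {"ax": 0, "ay": 0, "az": 0, "dx": 0, "dy": 28, "dz": 0, "claw": 87}, {"ax": 0, "ay": 0, "az": 0, "dx": 0, "dy": 16, "dz": 0, "claw": 87}, {"ax": 0, "ay": 0, "az": 0, "dx": 0, "dy": 0, "dz": 0, "claw": 87}, {"ax": 0, "ay": 0, "az": 0, "dx": 0, "dy": 0, "dz": 0, "claw": 87}]}}

```text
time_s: 3.65
tcp_pos: [0.5406, 0.2071, 0.3612]
ee_rot: [[-0.996, 0.084, -0.0], [0.084, 0.996, -0.001], [0.0, -0.001, -1.0]]
wrist_force: [-0.1, -0.2, 0.0]
gripper_width: 1.008
gripper_force: 0.0
```

Run:
```python
from h import *
import pickle
c=capture("wrist");pickle.dump(c,open("w3.pkl","wb"));cv2.imwrite("pics/w3.png",c["frame"])
C=cloud(c)
for n,lo,hi in(("button",.266,.285),("handletop",.235,.262),("prongs",.155,.18),("base",.006,.018)):
    m=((C[...,2]>lo)&(C[...,2]<hi)).astype(np.uint8);m[290:]=m[290:]*(n=="button")
    k,lab,st,ce=cv2.connectedComponentsWithStats(m)
    for i in range(1,k):
        if st[i,4]>100:
            Q=C[lab==i];r=cv2.minAreaRect((Q[:,:2]*1000).astype(np.float32));print(n,st[i],np.round(np.median(Q,0),4),np.round(r[0],1),np.round(r[1],1),round(r[2],1))
goto([.5401,.2075,.23],85.2)
```

```text
button [303 234  29  29 631] [0.5392 0.2072 0.2761] [539.9 207. ] [16.9 17.3] 12.2
button [522 234  33  29 724] [0.551  0.3446 0.276 ] [551.8 346. ] [17.2 17.3] 40.0
handletop [ 294  184   47   74 2106] [0.5282 0.2088 0.2534] [529.  208.1] [32.  49.6] 85.3
handletop [ 487  184   59   74 2696] [0.5419 0.3415 0.2533] [540.6 345.7] [31.4 49.3] 87.0
prongs [ 281  181  132  109 3889] [0.595  0.2123 0.1683] [567.7 234. ] [127.7 102.5] 85.2
prongs [ 436  181   74  109 4433] [0.5893 0.3348 0.1686] [577.6 347.8] [ 60.  102.8] 85.7
base [489  14  36  37 128] [0.3822 0.4337 0.0152] [386.6 438. ] [57.4  2.6] 44.4
base [   7  126   90   99 4540] [ 0.5007 -0.1246  0.0138] [ 502.9 -126.3] [118.   79.3] 0.3
base [  266   152   214   112 14741] [0.5571 0.2941 0.0123] [581.3 273.9] [269.2 149.1] 85.1
t 3.7 az -0.07 dx 0.6 dy 0.6 dz 131.4 tilt [-0.   -0.02] F [ 0.02 -0.83  0.2 ] w 86.5 gf 0.0
```

View pics/w3.png

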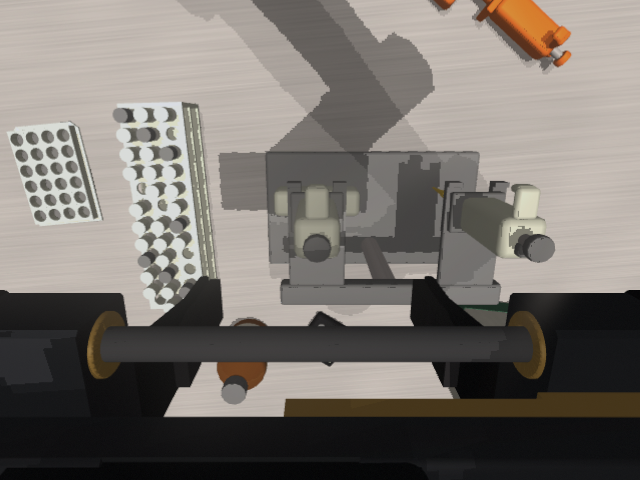

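The view shows pipette8 in the right fork: its button is at (317,248) and its wide head is around (316,203). The gripper is already aligned, so I'll descend and close.

Call:
{"op": "play_rows", "data": {"steps": [{"ax": 0, "ay": 0, "az": 0, "dx": 0, "dy": 0, "dz": 12, "claw": 87}, {"ax": 0, "ay": 0, "az": 0, "dx": 0, "dy": 0, "dz": 22, "claw": 87}, {"ax": 0, "ay": 0, "az": 0, "dx": 0, "dy": 0, "dz": 22, "claw": 87}, {"ax": 0, "ay": 0, "az": 0, "dx": 0, "dy": 0, "dz": 22, "claw": 87}, {"ax": 0, "ay": 0, "az": 0, "dx": 0, "dy": 0, "dz": 22, "claw": 87}, {"ax": 0, "ay": 0, "az": 0, "dx": 0, "dy": 0, "dz": 17, "claw": 87}, {"ax": 0, "ay": 0, "az": 0, "dx": 0, "dy": 0, "dz": 8, "claw": 87}, {"ax": 0, "ay": 0, "az": 0, "dx": 0, "dy": 0, "dz": 4, "claw": 87}, {"ax": 0, "ay": 0, "az": 0, "dx": 0, "dy": 0, "dz": 0, "claw": 60}, {"ax": 0, "ay": 0, "az": 0, "dx": 0, "dy": 0, "dz": 0, "claw": 50}, {"ax": 0, "ay": 0, "az": 0, "dx": 0, "dy": 0, "dz": 0, "claw": 42}, {"ax": 0, "ay": 0, "az": 0, "dx": 0, "dy": 0, "dz": 0, "claw": 36}, {"ax": 0, "ay": 0, "az": 0, "dx": 0, "dy": 0, "dz": 0, "claw": 32}, {"ax": 0, "ay": 0, "az": 0, "dx": 0, "dy": 0, "dz": 0, "claw": 25}, {"ax": 0, "ay": 0, "az": 0, "dx": 0, "dy": 0, "dz": 0, "claw": 20}, {"ax": 0, "ay": 0, "az": 0, "dx": 0, "dy": 0, "dz": 0, "claw": 20}, {"ax": 0, "ay": 0, "az": 0, "dx": 0, "dy": 0, "dz": 0, "claw": 20}, {"ax": 0, "ay": 0, "az": 0, "dx": 0, "dy": 0, "dz": 0, "claw": 20}]}}

```text
time_s: 5.5
tcp_pos: [0.5405, 0.2079, 0.2322]
ee_rot: [[-0.996, 0.084, -0.0], [0.084, 0.996, -0.0], [0.0, -0.0, -1.0]]
wrist_force: [-0.4, -0.6, -0.4]
gripper_width: 0.368
gripper_force: 30.0
```

Run:
```python
from h import *
goto([.5400,.2072,.244],85.2)
```

```text
t 5.5 az -0.00 dx 0.5 dy -0.8 dz -11.8 tilt [-0.01 -0.02] F [-0.39 -0.58 -0.42] w 32.0 gf 29.97249669773737
```

Call:
{"op": "play_rows", "data": {"steps": [{"ax": 0, "ay": 0, "az": 0, "dx": 0, "dy": 0, "dz": -3, "claw": 20}, {"ax": 0, "ay": 0, "az": 0, "dx": 0, "dy": 0, "dz": -4, "claw": 20}, {"ax": 0, "ay": 0, "az": 0, "dx": 0, "dy": 0, "dz": -4, "claw": 20}, {"ax": 0, "ay": 0, "az": 0, "dx": 0, "dy": 0, "dz": -2, "claw": 20}, {"ax": 0, "ay": 0, "az": 0, "dx": 0, "dy": 0, "dz": 0, "claw": 20}, {"ax": 0, "ay": 0, "az": 0, "dx": 0, "dy": 0, "dz": 0, "claw": 20}]}}

```text
time_s: 6.1
tcp_pos: [0.5405, 0.208, 0.2452]
ee_rot: [[-0.996, 0.084, -0.0], [0.084, 0.996, 0.0], [0.0, 0.0, -1.0]]
wrist_force: [0.7, -0.4, -2.8]
gripper_width: 0.363
gripper_force: 30.0
```

Run:
```python
from h import *
c=capture("scene")
cv2.imwrite("pics/lift.png",cv2.resize(c["frame"][90:290,310:470],None,fx=3,fy=3,interpolation=2))
goto([.44,.2072,.244],85.2)
```

```text
t 6.15 az -0.01 dx 100.0 dy -9.2 dz 1.1 tilt [-0.02 -0.  ] F [ 0.38  0.59 -1.77] w 31.5 gf 29.972480584401637
```

View pics/lift.png

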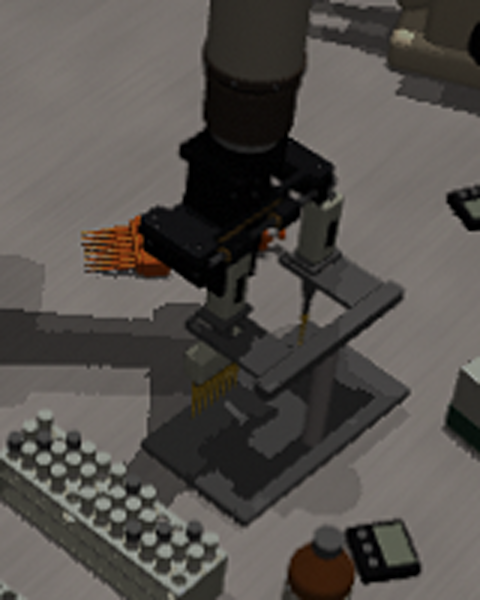

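The crop shows the pipette lifted off the prongs, hanging upright, with its head still below them. Draw it out, then raise.

Call:
{"op": "play_rows", "data": {"steps": [{"ax": 0, "ay": 0, "az": 0, "dx": 5, "dy": 0, "dz": 0, "claw": 20}, {"ax": 0, "ay": 0, "az": 0, "dx": 10, "dy": 0, "dz": 0, "claw": 20}, {"ax": 0, "ay": 0, "az": 0, "dx": 15, "dy": 0, "dz": 0, "claw": 20}, {"ax": 0, "ay": 0, "az": 0, "dx": 15, "dy": 0, "dz": 0, "claw": 20}, {"ax": 0, "ay": 0, "az": 0, "dx": 15, "dy": 0, "dz": 0, "claw": 20}, {"ax": 0, "ay": 0, "az": 0, "dx": 15, "dy": 0, "dz": 0, "claw": 20}, {"ax": 0, "ay": 0, "az": 0, "dx": 15, "dy": 0, "dz": 0, "claw": 20}, {"ax": 0, "ay": 0, "az": 0, "dx": 7, "dy": 0, "dz": 0, "claw": 20}, {"ax": 0, "ay": 0, "az": 0, "dx": 3, "dy": 0, "dz": 0, "claw": 20}, {"ax": 0, "ay": 0, "az": 0, "dx": 0, "dy": 0, "dz": 0, "claw": 20}, {"ax": 0, "ay": 0, "az": 0, "dx": 0, "dy": 0, "dz": 0, "claw": 20}, {"ax": 0, "ay": 0, "az": 0, "dx": 0, "dy": 0, "dz": -10, "claw": 20}, {"ax": 0, "ay": 0, "az": 0, "dx": 0, "dy": 0, "dz": -20, "claw": 20}, {"ax": 0, "ay": 0, "az": 0, "dx": 0, "dy": 0, "dz": -25, "claw": 20}, {"ax": 0, "ay": 0, "az": 0, "dx": 0, "dy": 0, "dz": -25, "claw": 20}, {"ax": 0, "ay": 0, "az": 0, "dx": 0, "dy": 0, "dz": -20, "claw": 20}, {"ax": 0, "ay": 0, "az": 0, "dx": 0, "dy": 0, "dz": -10, "claw": 20}, {"ax": 0, "ay": 0, "az": 0, "dx": 0, "dy": 0, "dz": 0, "claw": 20}]}}

```text
time_s: 7.95
tcp_pos: [0.4416, 0.2167, 0.3569]
ee_rot: [[-0.996, 0.084, 0.003], [0.084, 0.996, 0.002], [-0.002, 0.002, -1.0]]
wrist_force: [0.8, -0.4, -2.3]
gripper_width: 0.364
gripper_force: 30.0
```

Run:
```python
from h import *
goto([.4646,-.2749,.355],79.8)
```

```text
t 7.95 az 5.38 dx -109.7 dy -479.8 dz 1.9 tilt [0.15 0.12] F [ 0.79 -0.36 -2.27] w 31.7 gf 29.97247488470748
```

Call:
{"op": "play_rows", "data": {"steps": [{"ax": 0, "ay": 0, "az": 2.7, "dx": 0, "dy": 0, "dz": 0, "claw": 20}, {"ax": 0, "ay": 0, "az": 2.7, "dx": 0, "dy": 0, "dz": 0, "claw": 20}, {"ax": 0, "ay": 0, "az": 0, "dx": -3, "dy": -12, "dz": 0, "claw": 20}, {"ax": 0, "ay": 0, "az": 0, "dx": -6, "dy": -26, "dz": 0, "claw": 20}, {"ax": 0, "ay": 0, "az": 0, "dx": -6, "dy": -26, "dz": 0, "claw": 20}, {"ax": 0, "ay": 0, "az": 0, "dx": -6, "dy": -26, "dz": 0, "claw": 20}, {"ax": 0, "ay": 0, "az": 0, "dx": -6, "dy": -26, "dz": 0, "claw": 20}, {"ax": 0, "ay": 0, "az": 0, "dx": -6, "dy": -26, "dz": 0, "claw": 20}, {"ax": 0, "ay": 0, "az": 0, "dx": -6, "dy": -26, "dz": 0, "claw": 20}, {"ax": 0, "ay": 0, "az": 0, "dx": -6, "dy": -26, "dz": 0, "claw": 20}, {"ax": 0, "ay": 0, "az": 0, "dx": -6, "dy": -26, "dz": 0, "claw": 20}, {"ax": 0, "ay": 0, "az": 0, "dx": -6, "dy": -26, "dz": 0, "claw": 20}, {"ax": 0, "ay": 0, "az": 0, "dx": -6, "dy": -26, "dz": 0, "claw": 20}, {"ax": 0, "ay": 0, "az": 0, "dx": -6, "dy": -26, "dz": 0, "claw": 20}, {"ax": 0, "ay": 0, "az": 0, "dx": -6, "dy": -26, "dz": 0, "claw": 20}, {"ax": 0, "ay": 0, "az": 0, "dx": -6, "dy": -26, "dz": 0, "claw": 20}, {"ax": 0, "ay": 0, "az": 0, "dx": -6, "dy": -26, "dz": 0, "claw": 20}, {"ax": 0, "ay": 0, "az": 0, "dx": -6, "dy": -26, "dz": 0, "claw": 20}, {"ax": 0, "ay": 0, "az": 0, "dx": -6, "dy": -26, "dz": 0, "claw": 20}, {"ax": 0, "ay": 0, "az": 0, "dx": -6, "dy": -26, "dz": 0, "claw": 20}]}}

```text
time_s: 9.95
tcp_pos: [0.4629, -0.2505, 0.3543]
ee_rot: [[-0.984, 0.177, -0.002], [0.177, 0.984, 0.001], [0.002, 0.0, -1.0]]
wrist_force: [0.7, -0.7, -2.3]
gripper_width: 0.366
gripper_force: 30.0
```

Call:
{"op": "play_rows", "data": {"steps": [{"ax": 0, "ay": 0, "az": 0, "dx": -5, "dy": -20, "dz": 0, "claw": 20}, {"ax": 0, "ay": 0, "az": 0, "dx": -3, "dy": -12, "dz": 0, "claw": 20}, {"ax": 0, "ay": 0, "az": 0, "dx": 0, "dy": 0, "dz": 0, "claw": 20}, {"ax": 0, "ay": 0, "az": 0, "dx": 0, "dy": 0, "dz": 0, "claw": 20}, {"ax": 0, "ay": 0, "az": 0, "dx": 0, "dy": 0, "dz": 0, "claw": 20}, {"ax": 0, "ay": 0, "az": 0, "dx": 0, "dy": 0, "dz": 0, "claw": 20}]}}

```text
time_s: 10.55
tcp_pos: [0.4661, -0.2812, 0.3554]
ee_rot: [[-0.984, 0.176, 0.0], [0.176, 0.984, 0.0], [-0.0, 0.0, -1.0]]
wrist_force: [-0.7, -0.4, -1.7]
gripper_width: 0.365
gripper_force: 30.0
```

Run:
```python
from h import *
import pickle
goto([.4646,-.2749,.255],79.8)
for n in("scene","wrist","top"): pickle.dump(capture(n),open("c4"+n+".pkl","wb"))
s=pickle.load(open("c4scene.pkl","rb"));w=pickle.load(open("c4wrist.pkl","rb"))
print(proj(s,[.4646,-.2749,.355]),proj(s,[.4646,-.2749,.15]),proj(w,[[.4646,-.2749,.15],[.4646,-.2749,.0144]]))
a=cv2.resize(s["frame"][200:380,180:330],None,fx=2.6,fy=2.6,interpolation=2)
b=cv2.resize(w["frame"][120:380,220:420],None,fx=1.8,fy=1.8,interpolation=2)
im=np.hstack([a,b]); cv2.imwrite("pics/c4.png",im);print(im.shape)
```

```text
t 10.55 az 0.07 dx 2.6 dy 5.9 dz 100.4 tilt [0.02 0.  ] F [-0.69 -0.43 -1.68] w 31.7 gf 29.972476188268047
[[239.87041406 233.59394603]] [[247.88296145 285.43858278]] [[322.90957506 205.30863771]
 [320.98999051 182.52562789]]
(468, 750, 3)
```

View pics/c4.png

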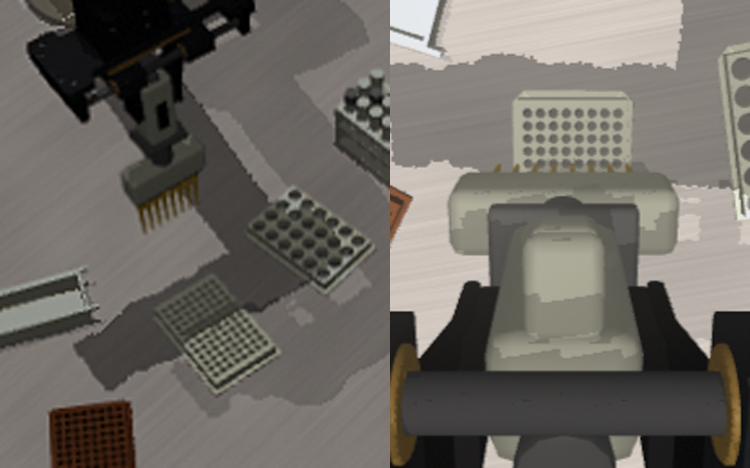

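The wrist crop shows the pipette square in the grip. The eight tip ends peek out above the head (crop row about 165), and plate columns 1 to 5 are visible ahead of them. Next I'll measure the tip ends in both cameras.

```bash
cat > tips.py <<'E'
from h import *
import pickle,sys
from wells import wells
def ymask(c,roi,up):
    u0,v0,u1,v1=roi;f=cv2.resize(c["frame"][v0:v1,u0:u1],None,fx=up,fy=up,interpolation=cv2.INTER_CUBIC)
    h=cv2.cvtColor(f,cv2.COLOR_BGR2HSV); return cv2.inRange(h,(12,100,50),(32,255,255)),h
def tips(c,roi,z,end,up=6):
    """end=-1: tip end is top of each blob, +1: bottom"""
    m,_=ymask(c,roi,up);k,lab,st,ce=cv2.connectedComponentsWithStats(m);out=[]
    for i in range(1,k):
        if st[i,4]<up*up*3: continue
        v,u=np.where(lab==i); e=v.min() if end<0 else v.max()
        s=abs(v-e)<up*.8; out.append([(u[s].mean()+.5)/up-.5+roi[0],(e+(0 if end<0 else 1))/up-.5+roi[1],st[i,4]/up/up])
    out=np.array(sorted(out)); P=onplane(c,out[:,:2],z)
    print(np.round(np.c_[out,P[:,:2]*1000],1).tolist()); return P
if __name__=="__main__":
    t=sense()["tcp_pos"];print("tcp",t);z=t[2]-.192
    w=pickle.load(open("c4wrist.pkl","rb"));s=pickle.load(open("c4scene.pkl","rb"))
    tips(w,(250,195,390,222),z,-1); tips(s,(225,255,265,300),z,1)
    wells(w,(275,160,365,212))
E
python3 tips.py
```

```text
tcp [ 0.46612816 -0.28137886  0.35546544]
[[280.0, 211.0, 7.6, 460.1, -313.0], [290.2, 211.0, 6.2, 461.6, -304.1], [300.4, 211.0, 6.1, 463.2, -295.2], [310.7, 211.0, 5.2, 464.9, -286.2], [320.9, 211.0, 5.6, 466.5, -277.3], [331.0, 210.8, 5.6, 467.9, -268.4], [341.1, 211.0, 6.4, 469.6, -259.6], [351.2, 210.8, 8.0, 471.1, -250.8]]
[[235.0, 288.0, 102.8, 453.9, -309.3]]
wells 39 used 37 cells 37 rms mm 0.2617671916299235 scale 1.0015224844738249
yaw -10.237583379588648 centre [ 0.51309614 -0.28364978] col1 [ 0.46438422 -0.27485214]
```

Tips are centred at about (466, -282) mm and column 1 at (464.4, -274.9) mm, with yaw matched to 0.2°. I'll shift dx 3.0 and dy 6.6, and descend 115 mm before checking again.

Call:
{"op": "play_rows", "data": {"steps": [{"ax": 0, "ay": 0, "az": 0.1, "dx": 1.5, "dy": 3.3, "dz": 0, "claw": 20}, {"ax": 0, "ay": 0, "az": 0.1, "dx": 1.5, "dy": 3.3, "dz": 5, "claw": 20}, {"ax": 0, "ay": 0, "az": 0, "dx": 0, "dy": 0, "dz": 10, "claw": 20}, {"ax": 0, "ay": 0, "az": 0, "dx": 0, "dy": 0, "dz": 15, "claw": 20}, {"ax": 0, "ay": 0, "az": 0, "dx": 0, "dy": 0, "dz": 15, "claw": 20}, {"ax": 0, "ay": 0, "az": 0, "dx": 0, "dy": 0, "dz": 15, "claw": 20}, {"ax": 0, "ay": 0, "az": 0, "dx": 0, "dy": 0, "dz": 15, "claw": 20}, {"ax": 0, "ay": 0, "az": 0, "dx": 0, "dy": 0, "dz": 15, "claw": 20}, {"ax": 0, "ay": 0, "az": 0, "dx": 0, "dy": 0, "dz": 12, "claw": 20}, {"ax": 0, "ay": 0, "az": 0, "dx": 0, "dy": 0, "dz": 8, "claw": 20}, {"ax": 0, "ay": 0, "az": 0, "dx": 0, "dy": 0, "dz": 5, "claw": 20}, {"ax": 0, "ay": 0, "az": 0, "dx": 0, "dy": 0, "dz": 0, "claw": 20}, {"ax": 0, "ay": 0, "az": 0, "dx": 0, "dy": 0, "dz": 0, "claw": 20}, {"ax": 0, "ay": 0, "az": 0, "dx": 0, "dy": 0, "dz": 0, "claw": 20}]}}

```text
time_s: 12.1
tcp_pos: [0.4647, -0.275, 0.241]
ee_rot: [[-0.984, 0.18, 0.001], [0.18, 0.984, -0.001], [-0.001, -0.0, -1.0]]
wrist_force: [-0.2, 0.6, -2.1]
gripper_width: 0.365
gripper_force: 30.0
```

Run:
```python
from tips import *
goto([.4642,-.2744,.2125],79.77)
w=capture("wrist");s=capture("scene");z=sense()["tcp_pos"][2]-.192
tips(w,(250,195,390,222),z,-1); wells(w,(275,140,365,212))
print(np.round(proj(s,[[.4646+k*.00175*9*2*.178,-.2749+k*.0315,z] for k in(-1,1)]),1))
b=cv2.resize(w["frame"][150:250,230:400],None,fx=4,fy=3,interpolation=2)
a=cv2.resize(s["frame"][270:350,220:305],None,fx=8,fy=3.5,interpolation=2);a=cv2.resize(a,(680,280))
cv2.imwrite("pics/c5.png",np.vstack([b,a]))
```

```text
t 12.1 az -0.17 dx 0.6 dy 0.6 dz 28.5 tilt [ 0.08 -0.03] F [-0.24  0.55 -2.06] w 31.8 gf 29.9725393843255
[[280.2, 210.8, 8.6, 458.6, -306.7], [290.4, 211.0, 7.5, 460.4, -297.9], [300.4, 211.0, 6.4, 462.0, -289.1], [310.7, 210.8, 5.9, 463.5, -280.1], [320.9, 210.8, 6.2, 465.2, -271.2], [331.0, 210.8, 5.7, 466.8, -262.3], [341.2, 210.8, 7.0, 468.4, -253.5], [351.2, 210.8, 7.9, 470.0, -244.7]]
wells 8 used 8 cells 8 rms mm 0.07287798517339197 scale 1.0029534252170673
yaw -10.319425346950256 centre [ 0.51313724 -0.28383432] col1 [ 0.46443794 -0.2749671 ]
[[241.7 313.1]
 [260.9 301.4]]
```

View pics/c5.png

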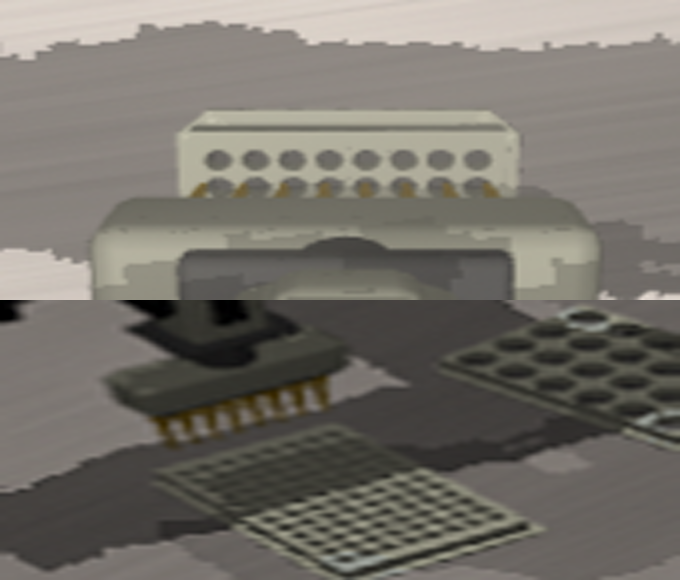

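Tip row measures 63.0 mm at the assumed height, which confirms both the height and the grip. Now a small correction and the final descent.

Call:
{"op": "play_rows", "data": {"steps": [{"ax": 0, "ay": 0, "az": 0, "dx": 0.6, "dy": 0.5, "dz": 4, "claw": 20}, {"ax": 0, "ay": 0, "az": 0, "dx": 0, "dy": 0, "dz": 6, "claw": 20}, {"ax": 0, "ay": 0, "az": 0, "dx": 0, "dy": 0, "dz": 6, "claw": 20}, {"ax": 0, "ay": 0, "az": 0, "dx": 0, "dy": 0, "dz": 5, "claw": 20}, {"ax": 0, "ay": 0, "az": 0, "dx": 0, "dy": 0, "dz": 4, "claw": 20}, {"ax": 0, "ay": 0, "az": 0, "dx": 0, "dy": 0, "dz": 2, "claw": 20}, {"ax": 0, "ay": 0, "az": 0, "dx": 0, "dy": 0, "dz": 0, "claw": 20}, {"ax": 0, "ay": 0, "az": 0, "dx": 0, "dy": 0, "dz": 0, "claw": 20}, {"ax": 0, "ay": 0, "az": 0, "dx": 0, "dy": 0, "dz": 0, "claw": 20}, {"ax": 0, "ay": 0, "az": 0, "dx": 0, "dy": 0, "dz": 0, "claw": 20}]}}

```text
time_s: 13.2
tcp_pos: [0.4639, -0.2743, 0.2135]
ee_rot: [[-0.984, 0.181, 0.001], [0.181, 0.984, -0.0], [-0.001, -0.0, -1.0]]
wrist_force: [0.3, 0.1, -2.1]
gripper_width: 0.366
gripper_force: 30.0
```

Run:
```python
from tips import *
goto([.4642,-.2744,.2125],79.7)
w=capture("wrist");s=capture("scene");t=capture("top");z=sense()["tcp_pos"][2]-.192
P=tips(w,(250,195,390,222),z,-1);print("z",z,"len",np.linalg.norm(P[0]-P[-1]),"mean",P.mean(0))
ends=[[.46444+k*.0315*.178,-.27495+k*.0315*.984,z] for k in(-1,1)]
print("expected scene px",np.round(proj(s,ends),1), "wells px",np.round(proj(s,[[e[0],e[1],.0144] for e in ends]),1))
wells(s,(235,300,292,355))
b=cv2.resize(w["frame"][150:230,250:390],None,fx=5,fy=3.5,interpolation=2)
a=cv2.resize(s["frame"][280:350,230:300],(700,320),interpolation=2)
cv2.imwrite("pics/c6.png",np.vstack([b,a]))
```

```text
t 13.2 az -0.10 dx -0.3 dy -0.0 dz 1.0 tilt [ 0.03 -0.01] F [ 0.31  0.13 -2.07] w 31.8 gf 29.972523252654355
[[280.1, 210.7, 8.8, 457.5, -306.0], [290.3, 210.8, 7.9, 459.3, -297.1], [300.3, 211.0, 6.8, 461.0, -288.4], [310.7, 211.0, 6.2, 462.7, -279.3], [320.9, 210.8, 6.1, 464.2, -270.4], [331.0, 211.0, 5.8, 466.0, -261.5], [341.2, 211.0, 7.1, 467.6, -252.6], [351.3, 210.8, 8.1, 469.1, -243.8]]
z 0.021397369700876412 len 0.06320880030348826 mean [ 0.46341849 -0.27488482  0.02139737]
expected scene px [[242.7 318.4]
 [261.4 307.1]] wells px [[243.  319.8]
 [261.6 308.5]]
wells 59 used 39 cells 39 rms mm 0.4541688921902409 scale 1.0029274897078544
yaw -10.129143170854695 centre [ 0.51084672 -0.28287331] col1 [ 0.46211823 -0.27416787]
```

View pics/c6.png

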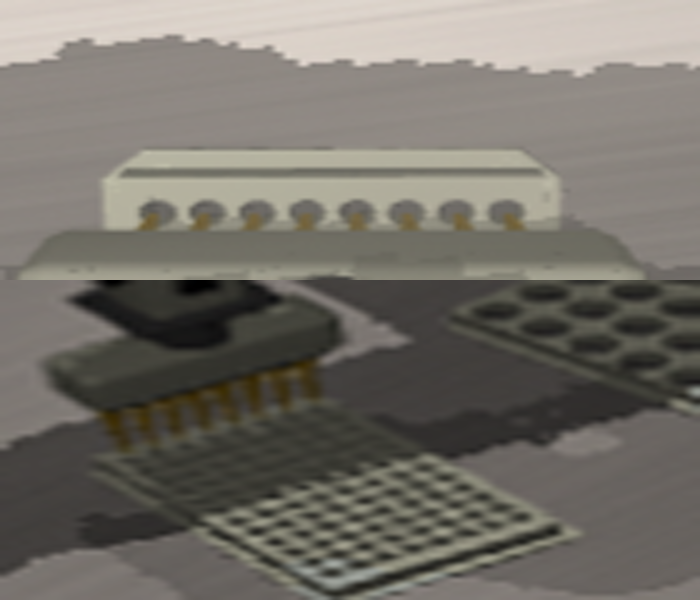

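The wrist crop shows each tip ending over its own column 1 well, and the tips clear of the plate in the scene crop. I'll cross-check from the scene camera, using tip ends at about (241.8,317.4) and (261.1,306.4).

Run:
```python
from h import *
s=capture("scene");w=capture("wrist")
P=onplane(s,[[241.8,317.4],[261.1,306.4]],.0214);print(P,P.mean(0),"scene col1 .4621,-.2742")
print("wrist px of ideal tip ends",np.round(proj(w,[[.46444+k*.0315*.178,-.27495+k*.0315*.984,.0214] for k in(-1,1)]),1))
C=cloud(w);print("head top z",np.median(C[232:236,290:340,2]),"v",sense()["joint_velocities"])
```

```text
[[ 0.45443685 -0.30545111  0.0214    ]
 [ 0.46770753 -0.24294727  0.0214    ]] [ 0.46107219 -0.27419919  0.0214    ] scene col1 .4621,-.2742
wrist px of ideal tip ends [[280.4 212.4]
 [351.3 212.1]]
head top z 0.15292160534818894 v [-0.00558844  0.04367675  0.03787639 -0.01461035  0.02648111 -0.08623508]
```

Both views agree to within about 1 mm. One small trim, then hand in.

Call:
{"op": "play_rows", "data": {"steps": [{"ax": 0, "ay": 0, "az": 0, "dx": -0.5, "dy": 0, "dz": 1, "claw": 20}, {"ax": 0, "ay": 0, "az": 0, "dx": 0, "dy": 0, "dz": 0, "claw": 20}, {"ax": 0, "ay": 0, "az": 0, "dx": 0, "dy": 0, "dz": 0, "claw": 20}, {"ax": 0, "ay": 0, "az": 0, "dx": 0, "dy": 0, "dz": 0, "claw": 20}, {"ax": 0, "ay": 0, "az": 0, "dx": 0, "dy": 0, "dz": 0, "claw": 20}, {"ax": 0, "ay": 0, "az": 0, "dx": 0, "dy": 0, "dz": 0, "claw": 20}]}}

```text
time_s: 14.05
tcp_pos: [0.4643, -0.2744, 0.2123]
ee_rot: [[-0.984, 0.181, 0.0], [0.181, 0.984, -0.0], [-0.0, -0.0, -1.0]]
wrist_force: [0.2, 0.0, -2.6]
gripper_width: 0.365
gripper_force: 30.0
```

```bash
python3 -c "
from h import *
goto([.4644,-.2745,.2125],79.7)
print(finish_job())"
```

```text
t 14.05 az -0.10 dx -0.1 dy -0.1 dz -0.2 tilt [ 0. -0.] F [ 0.22  0.04 -2.61] w 31.8 gf 29.972437861579238
the job is handed in; nothing more can be done
None
```

I handed the job in at 14.05 s with the eight-channel pipette held upright over column 1, about 6 mm above the plate and within about 1 mm of the well centres by camera; no verdict came back.

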